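Pin the sprung jaw of the sloping clamp open

ROBOT

A 6-joint arm with a two-finger parallel gripper is mounted at the origin on the work surface. World frame = base frame: x ahead of the robot, y to its left, z up, the work surface at z = 0. Lengths are in mm, angles in rad, forces in N, time in s.
With the tool pointing down it reaches from about 350 to 950 mm from the base axis. Payload 17.4 kg.
Tool frame: the origin (TCP) lies midway between the tips of the shut fingers; the grasp point (between the pads) lies 19 mm behind it; z points along the fingers, y is the line along which they close (so a half turn about z gives the same grasp; the last joint's range is limited). The gripper opens to 93 mm and grips with 3 to 60 N. Pads are 15 mm wide; open, the fingers measure 128 mm over their backs; the gripper's body (75 mm by 188 mm) begins 65 mm behind the grasp point.
Start: joints at [1.27, 0.116, 1.442, -0, 1.584, -0.038], TCP at [175.363, 651.828, 218.646] pointing down, gripper open.
Joint ranges: [-2.83, 2.83], [-0.83, 2.19], [0.07, 2.5], [-1.14, 4.28], [0.01, 3], [-2.97, 2.97]. Speed limits (rad/s): [1.89, 1.89, 2.22, 3.14, 3.14, 3.14].

INTERFACE

Orientations are given as a rotation vector (axis times angle).
In Python, from bench import manip, viewer, finish_job gives the robot as it stands.
- The arm moves only by the shell command python3 -m crank 'ROWS' [OPENING]. ROWS is JSON, a list of rows, each a list of 6 numbers: the shift along the world's x, y, z in cm, then the turn, a rotation vector about the world's x, y, z in rad. A call has 1 to 8 rows; each row shifts and turns the commanded pose from where the row before left it; what a row does not reach is not made up. A row lasts 1/10 s, in which the tool goes at most 50 mm and 8.59 degrees, less where a joint would pass 70% of its speed; a pose out of reach is approached as far as the arm can. A call with a gripper value outside its range is refused whole. OPENING is the opening, from 0 (shut) to 1 (fully open), set as the call begins (- or left out, the last holds). The fingers move at their own pace and stop on an object; the grip force is fixed at half the most. Time passes only in rows, so rows that do not move let the fingers close. It gives the time, the measured TCP pose, the force, the opening and the grip force at its end, in the units of the state.
- manip.read_state(): the state, without advancing time (a new reading comes with each control period).
- viewer.read_camera(name): name is "scene" or "top" or "wrist"; returns a dict with "color" (420x560x3 uint8, red, green, blue), "z_map" (420x560 float32, mm along the optical axis (not along the pixel's ray), 0 where there is no reading), "camera_matrix" (3x3 intrinsics, pixels), "pose" (4x4, takes a point from camera to world coordinates). Camera axes: x right, y down, z forward; pixel columns grow to the right and rows downward; lengths in mm; the calibration is good to about 2 mm. A picture is of the moment at which its call begins.
- finish_job(): hands the job in; it is judged then, once.
The state is a dict: "clock": time; "joint_positions": joint angles; "qvel": joint speeds; "effort": joint torques, N m; "eef_pos": TCP position; "tool_rot": TCP orientation; "contact_force": force on the tool from outside, world axes, zero at the start; "ft_torque": the same for the moment, N m; "width": finger opening in mm; "grip_force": force on a finger pad.
Only numpy, scipy, OpenCV 4.12 (cv2) and the standard library are available. Lean on these libraries where they do the work, as an engineer would, in place of code of your own. Each camera call takes 0.05 s, during which the arm holds its last target. There are 200 camera calls.

TASK

Get the goldsmith's sloping spring clamp ready for loading: pull its sprung jaw slide back by the upright pull tab all the way to its stop, where it clicks and stays. Then take the flat-headed lock pin out of the wooden rest and push it fully home through the clamp's lock hole, so that the jaw is pinned open; leave the two punches and everything else on the bench where they are.

Things in the scene. Friction and masses are not known exactly. Their poses are not given: they have to be found in the camera images.
- jaw (a joint): how far the sprung jaw slide of the clamp is pulled out, m: 0 = clamp shut, 0.040 = at its stop. The spring resists with 3 N, about 9 N at mid travel, and takes the slide home if let go early; over the last 5 mm it clicks over and then holds the slide at the stop with about 5 N.
- clamp: grey steel spring clamp, fixed to the bench, base 170 x 90 mm; origin on the bench, 80 mm below the bed face; z up, x horizontal towards the clamp's high end (roughly away from the robot). Its bed slopes 30 degrees, low end towards the robot; the fixed jaw at the high end, 95 to 113 mm up the slope from the lock hole, is 45 mm high over the bed, its top about 175 mm above the bench.
- lock_hole (a point): mouth centre of the lock hole (11 mm wide, through, 30 mm) in the top of the 44 x 44 mm steel guide box amid the clamp, 31 mm above the bed. z = its axis, up out of the mouth, leaning 30 degrees to the low end; x = up the slope (the slide pulls out along -x). The slide's own hole lines up only at the stop; the moving jaw then stands 37 mm up the slope and 14 mm above the mouth.
- tab (a point): grip point on the slide's pull tab, an upright steel plate at the clamp's low end, 12 mm thick across the slope (y), 24 mm along it (x), rising 40 mm above the slide; the point is 17 mm below its top edge. Same axes as lock_hole. With the clamp shut it lies 45 mm down the slope from the hole's axis and 14 mm above the mouth; it moves with the slide along -x.
- lock_pin: lock pin standing in the rest: steel shaft 8 mm thick, 30 mm long, chamfered tip; round collar 22 mm wide, 4 mm thick; above it a flat aluminium paddle head 10 mm thick (its x axis) and 22 mm wide (y), top 38 mm above the origin. Origin on the axis at the underside of the collar, which rests on the mouth of the hole it stands in; z towards the head, tip at z = -30 mm.
- rest: dark wooden pin rest, fixed, 48 (x) x 150 (y) x 38 mm high, three 11 mm holes, 34 mm deep, in a row along y, 45 mm apart; origin at the centre of its underside. The pin and two punches stand in the holes in any order.
- ball_punch: steel punch with a ball head (20 mm ball), standing in the rest; same shaft and collar as the lock pin; origin under the collar; top 38 mm above it
- flat_punch: steel punch with a round cylinder head 16 mm wide, standing in the rest; same shaft and collar; origin under the collar; top 32 mm above it
- bench_block: loose square steel bench block 64 x 64 x 22 mm, origin at the centre of its underside
- jar: amber glass jar with white lid, 48 mm wide, 58 mm high, origin at the centre of its underside
- tin: round aluminium tin 64 mm wide, 45 mm high, origin at the centre of its underside
- hammer: hammer 230 mm long with wooden handle, lying along its x axis, handle to -x
- dish: white ceramic dish 80 mm wide, 32 mm high, origin at the centre of its underside
- sand_stick: flat wooden sanding stick 200 (x) x 26 x 10 mm, origin at the centre of its underside

How it is judged (in metres and radians):
On the way, in this order (a step that is already met when the one before it is completed fails the run):
1. the sprung slide is pulled to its stop, with the lock pin not yet in the clamp (value of joint jaw above 0.0375 m and distance between lock_pin and lock_hole above 0.04 m), for 0.2 s.
2. the lock pin sits fully home in the lock hole with the slide at its stop (value of joint jaw above 0.037 m and x of lock_pin in the frame of lock_hole between -0.004 and 0.004 m and y of lock_pin in the frame of lock_hole between -0.004 and 0.004 m and z of lock_pin in the frame of lock_hole between -0.004 and 0.004 m and angle between the z axis of lock_pin and the z axis of lock_hole, either way round below 0.15 rad and linear speed of lock_pin below 0.02 m/s and velocity of joint jaw below 0.01 m/s), for 0.2 s.
At the end, for the whole second after the job is handed in: The slide is still out at its stop (jaw over 37 mm of 40), and the lock pin stands in the lock hole, at rest, its collar down on the mouth (within 4 mm along each axis of the hole, within 0.15 rad of the hole's axis) (all of step 2); the robot touches nothing.
It fails at once if a punch is taken from the rest or a bystander is moved more than 30 mm (distance of any of bench_block, jar, tin, hammer, dish, sand_stick, ball_punch, flat_punch from where it was at the start of the episode above 0.03 m).
It also fails if it takes over 58 s, if anything falls off the work surface, if the arm or the gripper's body presses on something with over 40 N, if the wrist force passes 120 N, or if a joint passes its speed limit or range.

## Working session

There is one attempt and no reset: what is moved stays moved. The work goes in short steps, Python scripts to look and compute and a shell command to move; the robot and the scene stay as the last step left them, time stands still between calls to the robot, and variables do not carry over. Pictures are saved under pics/ and viewed, at most 10 in all, crops included, and the job is handed in when it is done.

```bash
mkdir -p pics; ls; python3 - <<'E'
from bench import manip, viewer
import cv2, numpy as np
for n in ("scene","top"):
    d=viewer.read_camera(n); np.savez(f"{n}0.npz",**d)
    cv2.imwrite(f"pics/{n}0.png",d["color"][:,:,::-1])
    print(n,d["camera_matrix"].round(1).tolist(),d["pose"].round(3).tolist())
print(manip.read_state())
E
```

```text
pics
scene [[546.5, 0.0, 272.2], [0.0, 546.5, 205.4], [0.0, 0.0, 1.0]] [[0.44, 0.676, -0.591, 1347.31], [0.898, -0.322, 0.3, -403.028], [0.013, -0.663, -0.749, 1038.813], [0.0, 0.0, 0.0, 1.0]]
top [[426.0, 0.0, 280.4], [0.0, 426.0, 213.5], [0.0, 0.0, 1.0]] [[-0.001, -0.999, 0.048, 531.29], [-1.0, 0.0, -0.012, -0.38], [0.012, -0.048, -0.999, 1233.008], [0.0, 0.0, 0.0, 1.0]]
{'clock': 0.1, 'joint_positions': array([ 1.27020727e+00,  1.16427634e-01,  1.44219520e+00, -6.83361369e-05,
        1.58400377e+00, -3.77942846e-02]), 'qvel': array([ 0.00066729, -0.00074488, -0.00148964,  0.0013194 , -0.00257309,
        0.0005601 ]), 'effort': array([ 2.72718507e-04, -7.22894955e+01, -6.23863578e+01,  7.79013941e-02,
        2.27866910e-02, -9.42810016e-05]), 'eef_pos': array([175.32164323, 651.64166902, 217.98803647]), 'tool_rot': array([-4.11597549e-01, -3.11440500e+00,  1.61895522e-03]), 'contact_force': array([0.27257647, 0.08928793, 0.38463618]), 'ft_torque': array([-0.01617252, -0.03751789, -0.00584717]), 'grip_force': 0.0, 'width': 93.12214636495382}
```

View pics/scene0.png

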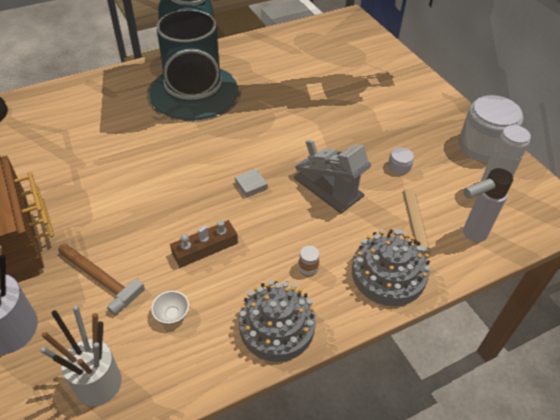

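View pics/top0.png

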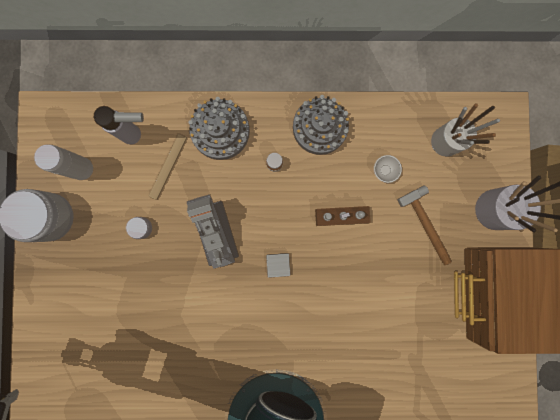

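Scene: clamp near px (335,175), rest near (205,240) with three heads at (185,241), (203,234), (221,228); top: clamp (212,232), rest holes about (327,216), (345,216), (360,215). Robot links aren't drawn in these views. Now I'll enlarge and measure.

```bash
cat > h.py <<'E'
import numpy as np, cv2
def cloud(d):
    z=d["z_map"].astype(float); K=d["camera_matrix"]; v,u=np.mgrid[:z.shape[0],:z.shape[1]]
    P=np.stack([(u-K[0,2])*z/K[0,0],(v-K[1,2])*z/K[1,1],z],-1)
    W=P@d["pose"][:3,:3].T+d["pose"][:3,3]; W[z<=0]=np.nan; return W
E
python3 - <<'E'
from h import *
S=dict(np.load("scene0.npz"));T=dict(np.load("top0.npz"))
def cr(d,u0,v0,w,h): return cv2.resize(d["color"][v0:v0+h,u0:u0+w,::-1],(400,300),interpolation=cv2.INTER_CUBIC)
im=np.vstack([np.hstack([cr(S,165,210,80,60),cr(S,285,130,104,78)]),np.hstack([cr(T,305,193,80,60),cr(T,160,190,112,84)])])
cv2.imwrite("pics/crops.png",im)
for n,d,r in(("s",S,None),("t",T,None)):
    W=cloud(d)
    ok=np.isfinite(W[...,0])
    b=ok&(W[...,0]>300)&(W[...,0]<700)&(abs(W[...,1])<400)&(abs(W[...,2])<15); print(n,"bench z",np.median(W[b][:,2]))
    for nm,(x0,x1,y0,y1) in dict(clamp=(380,640,100,290),rest=(480,580,-260,-70)).items():
        m=ok&(W[...,0]>x0)&(W[...,0]<x1)&(W[...,1]>y0)&(W[...,1]<y1)&(W[...,2]>8)
        p=W[m]; print(n,nm,len(p),p.min(0).round(),p.max(0).round(),cv2.minAreaRect(p[:,:2].astype(np.float32)))
        if nm=="rest":
            q=p[p[:,2]>46]
            c,l=None,None
            _,l,c=cv2.kmeans(q.astype(np.float32),3,None,(3,50,.1),5,cv2.KMEANS_PP_CENTERS)
            for i in range(3): print(c[i].round(1),(l==i).sum(),q[l[:,0]==i].max(0).round(1),q[l[:,0]==i].min(0).round(1))
E
```

```text
s bench z 1.2191155820046333
s clamp 3336 [403. 106.   8.] [636. 284. 179.] ((516.1268920898438, 177.8505096435547), (160.87942504882812, 237.7682647705078), 76.44734191894531)
s rest 302 [ 554. -259.   33.] [ 580. -115.   78.] ((567.0083618164062, -187.19741821289062), (26.060819625854492, 144.5193634033203), 0.12092223763465881)
[ 576.  -145.3   69.1] 13 [ 579.7 -139.3   73.3] [ 571.7 -152.8   47.4]
[ 579.3 -233.2   73.8] 4 [ 579.4 -228.6   75.1] [ 579.  -240.5   72.5]
[ 577.8 -184.4   76. ] 6 [ 579.7 -179.8   78.4] [ 575.  -189.8   74.3]
t bench z 0.4129097765576262
t clamp 2242 [436. 106.   8.] [635. 228. 179.] ((535.5433959960938, 171.93984985351562), (192.96153259277344, 90.0310287475586), 16.927732467651367)
t rest 414 [ 494. -259.    8.] [ 580. -116.   81.] ((536.9630737304688, -188.05593872070312), (85.80089569091797, 143.28338623046875), 0.43397799134254456)
[ 578.3 -236.1   70.6] 11 [ 579.9 -229.5   76.1] [ 575.5 -242.5   46.9]
[ 575.8 -144.7   64. ] 15 [ 578.2 -136.3   74.3] [ 572.7 -153.1   47.5]
[ 578.5 -187.    72.5] 9 [ 579.8 -181.    80.5] [ 577.1 -197.9   46.8]
```

View pics/crops.png

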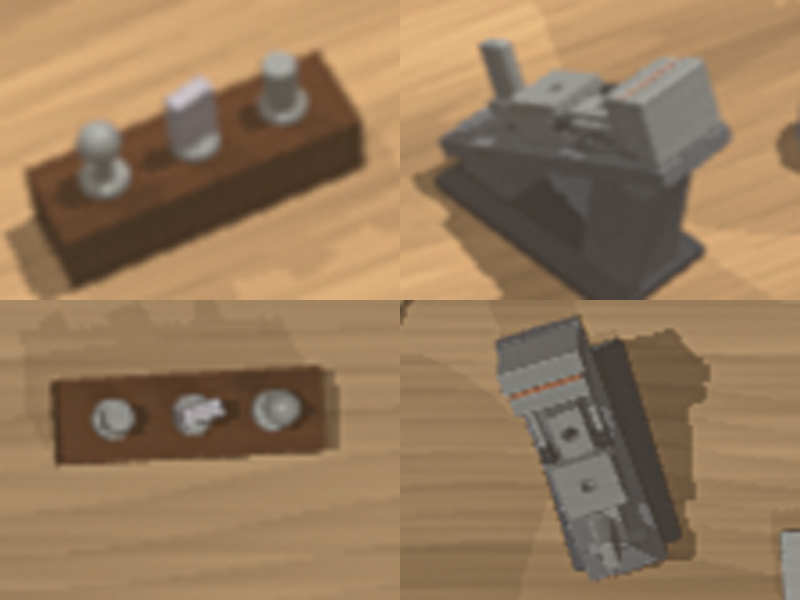

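The pin is the middle piece in the rest (flat paddle head, top crop (205,412)); the lock hole is in the guide box at top px about (213,242), with the tab downslope of it.

```bash
python3 - <<'E'
from h import *
S=dict(np.load("scene0.npz"));T=dict(np.load("top0.npz"))
for n,d in(("s",S),("t",T)):
    W=cloud(d); ok=np.isfinite(W[...,0]); 
    m=ok&(W[...,0]>490)&(W[...,0]<640)&(W[...,1]>-290)&(W[...,1]<-90)&(W[...,2]>8); p=W[m]
    t=p[(abs(p[:,2]-38)<4)]; print(n,"resttop",cv2.minAreaRect(t[:,:2].astype(np.float32)),np.median(t[:,2]))
    q=p[p[:,2]>60]
    _,l,c=cv2.kmeans(q.astype(np.float32),3,None,(3,50,.1),5,cv2.KMEANS_PP_CENTERS)
    for i in range(3):
        g=q[l[:,0]==i]; print(c[i].round(1),len(g),g.max(0).round(1),g.min(0).round(1),cv2.minAreaRect(g[:,:2].astype(np.float32)))
    # clamp: points on planes sloped 30deg about yaw
    m=ok&(W[...,0]>420)&(W[...,0]<660)&(W[...,1]>100)&(W[...,1]<290)&(W[...,2]>20); p=W[m]
    yaw=np.radians(17); ex=np.array([np.cos(yaw)*np.cos(np.pi/6),np.sin(yaw)*np.cos(np.pi/6),.5]); ey=np.array([-np.sin(yaw),np.cos(yaw),0]); ez=np.cross(ex,ey)
    s=p@np.c_[ex,ey,ez]; h,e=np.histogram(s[:,2],np.arange(s[:,2].min(),s[:,2].max(),3)); print(list(zip(e.round(),h)))
u,v=213,242
W=cloud(T); g=W[v-5:v+6,u-6:u+7].reshape(-1,3); c=g.mean(0); print(c,np.linalg.svd(g-c)[2][2],np.linalg.svd(g-c)[1])
E
```

```text
s resttop ((583.6879272460938, -189.54537963867188), (54.69816589355469, 151.50717163085938), 2.188464641571045) 38.82779188811503
[ 582.7 -145.3   69.3] 51 [ 591.  -137.    75.3] [ 571.7 -153.1   60.1] ((581.2040405273438, -144.72894287109375), (14.262434959411621, 19.293624877929688), 66.23155975341797)
[ 588.5 -235.6   72.8] 57 [ 596.4 -227.    80.6] [ 579.  -243.9   63.4] ((587.23779296875, -235.48020935058594), (17.381765365600586, 16.70037269592285), 11.777870178222656)
[ 584.9 -190.4   71.8] 74 [ 591.1 -179.2   80.2] [ 575.  -201.2   60.1] ((583.7010498046875, -189.7356414794922), (11.98890495300293, 23.123300552368164), 27.32148551940918)
[(np.float64(-303.0), np.int64(9)), (np.float64(-300.0), np.int64(12)), (np.float64(-297.0), np.int64(19)), (np.float64(-294.0), np.int64(17)), (np.float64(-291.0), np.int64(20)), (np.float64(-288.0), np.int64(17)), (np.float64(-285.0), np.int64(23)), (np.float64(-282.0), np.int64(21)), (np.float64(-279.0), np.int64(23)), (np.float64(-276.0), np.int64(25)), (np.float64(-273.0), np.int64(19)), (np.float64(-270.0), np.int64(26)), (np.float64(-
[... 3390 characters left out ...]
)), (np.float64(-190.0), np.int64(86)), (np.float64(-187.0), np.int64(169)), (np.float64(-184.0), np.int64(89)), (np.float64(-181.0), np.int64(69)), (np.float64(-178.0), np.int64(155)), (np.float64(-175.0), np.int64(86)), (np.float64(-172.0), np.int64(22)), (np.float64(-169.0), np.int64(22)), (np.float64(-166.0), np.int64(106)), (np.float64(-163.0), np.int64(170)), (np.float64(-160.0), np.int64(39)), (np.float64(-157.0), np.int64(5)), (np.float64(-154.0), np.int64(3)), (np.float64(-151.0), np.int64(4)), (np.float64(-148.0), np.int64(19)), (np.float64(-145.0), np.int64(16))]
[510.21253441 163.69458272 105.77714622] [-0.50128318 -0.13801681  0.85420521] [116.85887814 113.84974328  34.70466596]
```

```bash
cat >> h.py <<'E'
from scipy.spatial.transform import Rotation as Ro
def clampR(yaw):
    c,s=np.cos(yaw),np.sin(yaw); a=np.sqrt(.75)
    ex=np.array([c*a,s*a,.5]); ey=np.array([-s,c,0]); return np.c_[ex,ey,np.cross(ex,ey)]
def toolR(zdir,ydir,near):
    # tool z=zdir, closing y=+-ydir, whichever is nearer the rotation `near`
    c=[]
    for s in(1,-1):
        y=s*np.array(ydir); c.append(Ro.from_matrix(np.c_[np.cross(y,zdir),y,zdir]))
    return min(c,key=lambda r:(r*near.inv()).magnitude())
def plan(st,pos,R):
    d=(np.array(pos)-st["eef_pos"])/10; w=(R*Ro.from_rotvec(st["tool_rot"]).inv()).as_rotvec()
    print("shift cm",d.round(2),"turn",w.round(3),"min rows",max(np.linalg.norm(d)/5,np.linalg.norm(w)/.1499).__round__(1))
E
python3 - <<'E'
from h import *
from bench import manip
st=manip.read_state(); R0=Ro.from_rotvec(st["tool_rot"]); print(R0.as_matrix().round(2))
C=clampR(np.radians(16.5)); L=np.array([510,164,106])
R=toolR(-C[:,2],C[:,1],R0); print(R.as_matrix().round(2))
plan(st,L+C@[-20,0,150],R)
E
```

```text
[[-0.97  0.26 -0.  ]
 [ 0.26  0.97 -0.  ]
 [-0.   -0.   -1.  ]]
[[-0.83 -0.28  0.48]
 [-0.25  0.96  0.14]
 [-0.5   0.   -0.87]]
shift cm [ 24.62 -51.39   0.79] turn [ 0.008 -0.53   0.538] min rows 11.4
```

```bash
python3 -m crank '[[1.54,-3.21,0.05,0,-0.033,0.034],[1.54,-3.21,0.05,0,-0.033,0.034],[1.54,-3.21,0.05,0,-0.033,0.034],[1.54,-3.21,0.05,0,-0.033,0.034],[1.54,-3.21,0.05,0,-0.033,0.034],[1.54,-3.21,0.05,0,-0.033,0.034],[1.54,-3.21,0.05,0,-0.033,0.034],[1.54,-3.21,0.05,0,-0.033,0.034]]' 
python3 -m crank '[[1.54,-3.21,0.05,0,-0.033,0.034],[1.54,-3.21,0.05,0,-0.033,0.034],[1.54,-3.21,0.05,0,-0.033,0.034],[1.54,-3.21,0.05,0,-0.033,0.034],[1.54,-3.21,0.05,0,-0.033,0.034],[1.54,-3.21,0.05,0,-0.033,0.034],[1.54,-3.21,0.05,0,-0.033,0.034],[1.54,-3.21,0.05,0,-0.033,0.034]]'
python3 -m crank '[[0,0,0,0,0,0],[0,0,0,0,0,0]]' 0.6
python3 - <<'E'
from h import *
from bench import manip,viewer
d=viewer.read_camera("wrist"); np.savez("w1.npz",**d); st=manip.read_state()
print(d["camera_matrix"].round(1).tolist(),st["eef_pos"],st["contact_force"])
T=np.eye(4);T[:3,:3]=Ro.from_rotvec(st["tool_rot"]).as_matrix();T[:3,3]=st["eef_pos"]
print((np.linalg.inv(T)@d["pose"]).round(3))
cv2.imwrite("pics/w1.png",d["color"][:,:,::-1])
E
```

```text
clock: 0.9
eef_pos: [298.9, 393.7, 222.3]
tool_rot: [-0.018, 2.879, 0.049]
contact_force: [0.1, 0.1, 0.5]
width: 92.9
grip_force: 0.0
clock: 1.7
eef_pos: [421.9, 137.0, 226.7]
tool_rot: [-0.387, 2.592, 0.091]
contact_force: [0.5, 0.7, 0.5]
width: 93.2
grip_force: 0.0
clock: 1.9
eef_pos: [421.9, 137.2, 226.5]
tool_rot: [-0.379, 2.596, 0.091]
contact_force: [0.4, 0.6, -0.0]
width: 81.5
grip_force: 0.0
[[361.8, 0.0, 276.6], [0.0, 361.8, 213.5], [0.0, 0.0, 1.0]] [421.59401754 138.3929316  226.57705379] [-0.15416699  0.62892969 -0.40396376]
[[-3.00000e-03 -9.67000e-01 -2.56000e-01  7.11040e+01]
 [ 1.00000e+00 -3.00000e-03 -1.00000e-03 -7.82000e-01]
 [ 0.00000e+00 -2.56000e-01  9.67000e-01 -1.65029e+02]
 [ 0.00000e+00  0.00000e+00  0.00000e+00  1.00000e+00]]
```

View pics/w1.png

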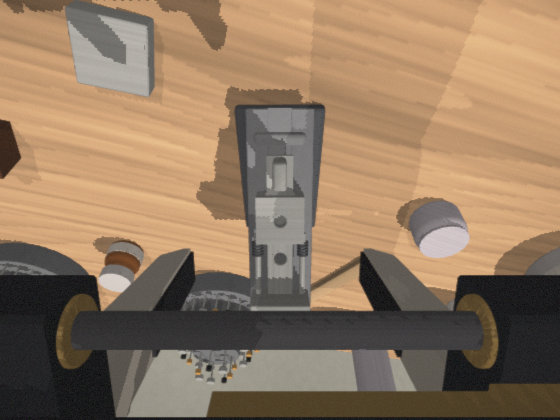

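Wrist view: guide box at px (257–304, 198–243) with the lock hole at (280,222), tab at (279,172); fingers left (190,255) and right (365,255).

```bash
python3 - <<'E'
from h import *
from bench import manip
st=manip.read_state()
d=dict(np.load("w1.npz")); W=cloud(d); g=cv2.cvtColor(d["color"],cv2.COLOR_RGB2GRAY)
b=W[203:238,262:300].reshape(-1,3); b=b[np.isfinite(b[:,0])]
for _ in range(3):
    c=b.mean(0); n=np.linalg.svd(b-c)[2][2]; n*=np.sign(n[2]); r=(b-c)@n; b=b[abs(r)<2]
print("normal",n,"tilt",np.degrees(np.arccos(n[2])),"yaw",np.degrees(np.arctan2(-n[1],-n[0])),len(b))
# box top region -> yaw and centre
m=(abs((W-c)@n)<2.5); m[:190]=0;m[250:]=0;m[:,:245]=0;m[:,315:]=0
num,lab,stt,cen=cv2.connectedComponentsWithStats(m.astype(np.uint8)); i=lab[212,270]
q=W[lab==i]; C=clampR(np.radians(16.5)); s=(q-c)@C; rect=cv2.minAreaRect(s[:,:2].astype(np.float32)); print(rect, (C@[*rect[0],0]+c).round(1))
# hole centroid
h=g[214:231,271:290].astype(float); w=np.clip(np.percentile(h,60)-15-h,0,None); v,u=np.mgrid[214:231,271:290]; uu,vv=(w*u).sum()/w.sum(),(w*v).sum()/w.sum()
def onplane(u,v):
    K=d["camera_matrix"]; r=d["pose"][:3,:3]@[(u-K[0,2])/K[0,0],(v-K[1,2])/K[1,1],1]; o=d["pose"][:3,3]; return o+r*((c-o)@n)/(r@n)
L=onplane(uu,vv); print("hole px",uu,vv,L.round(1)); print(h.astype(int)[::2,::2])
# tab: points above slide
s=(W-L)@C; t=(s[...,2]>8)&(s[...,2]<40)&(s[...,0]<-25)&(s[...,0]>-75)&(abs(s[...,1])<30); print("tab pts clampframe",t.sum(),np.percentile(s[t],[2,50,98],axis=0).round(1))
E
```

```text
normal [-0.47560588 -0.14852344  0.86702932] tilt 29.884759301277246 yaw 17.342676481334443 1167
((0.8305149078369141, -1.2864837646484375), (44.269432067871094, 44.031211853027344), 0.10544703900814056) [508.8 164.9 105.7]
hole px 279.9585022656809 221.97805866921058 [509.7 165.8 106.3]
[[171 155 143 144 153 146 147 148 151 149]
 [168 145 154 149 139 101 117 144 148 147]
 [166 161 112 104  99 101 100 113 144 146]
 [175 148  98  99 100 102  98  95 147 155]
 [150 133  90  99  98 100  96  87 141 151]
 [149 141  89  85  91  87  77  98 147 151]
 [146 149 128  97  78  83  94 141 149 149]
 [143 143 142 139 133 136 144 146 146 147]
 [148 150 147 149 149 148 148 148 151 150]]
tab pts clampframe 471 [[-58.1  -6.7  12.3]
 [-47.5  -1.1  30.4]
 [-35.2   4.5  32.4]]
```

```bash
python3 - <<'E'
from h import *
from bench import manip
st=manip.read_state(); R0=Ro.from_rotvec(st["tool_rot"])
C=clampR(np.radians(16.5)); L=np.array([509.3,165.2,106]); R=toolR(-C[:,2],C[:,1],R0)
plan(st,L+C@[-46,-.5,60],R); print("down", (C@[0,0,-6.3]).round(3)); print("pull 1cm",-C[:,0].round(3))
E
```

```text
shift cm [ 2.09  0.65 -9.16] turn [ 0.008 -0.001 -0.003] min rows 1.9
down [ 3.02   0.895 -5.456]
pull 1cm [-0.83  -0.246 -0.5  ]
```

```bash
python3 -m crank '[[0.5,0.16,-2.29,0.004,0,-0.001],[0.5,0.16,-2.29,0.004,0,-0.001],[0.55,0.16,-2.29,0,0,0],[0.54,0.16,-2.29,0,0,0],[0,0,0,0,0,0]]' 0.6
python3 -m crank '[[0.75,0.22,-1.36,0,0,0],[0.75,0.22,-1.36,0,0,0],[0.75,0.22,-1.36,0,0,0],[0.75,0.22,-1.36,0,0,0],[0,0,0,0,0,0],[0,0,0,0,0,0]]'
python3 - <<'E'
from h import *
from bench import manip
st=manip.read_state(); C=clampR(np.radians(16.5)); L=np.array([509.3,165.2,106])
print((C.T@(st["eef_pos"]-L)).round(1), st["contact_force"])
E
python3 -m crank '[[0,0,0,0,0,0],[0,0,0,0,0,0],[0,0,0,0,0,0],[0,0,0,0,0,0],[0,0,0,0,0,0],[0,0,0,0,0,0]]' 0
```

```text
clock: 2.45
eef_pos: [441.2, 146.3, 131.6]
tool_rot: [-0.383, 2.599, 0.102]
contact_force: [-0.4, -0.9, 0.2]
width: 56.1
grip_force: 0.0
clock: 3.05
eef_pos: [472.4, 154.3, 81.6]
tool_rot: [-0.381, 2.594, 0.102]
contact_force: [-0.3, -0.6, -0.4]
width: 55.7
grip_force: 0.0
[-45.4   0.1  -1.9] [-0.33609587 -0.64069667 -0.39829045]
clock: 3.65
eef_pos: [472.7, 153.4, 80.7]
tool_rot: [-0.379, 2.594, 0.101]
contact_force: [-2.4, 3.9, 0.6]
width: 12.3
grip_force: 4.4
```

```bash
python3 -m crank '[[0,0,0,0,0,0],[0,0,0,0,0,0],[0,0,0,0,0,0],[-0.42,-0.12,-0.25,0,0,0],[-0.42,-0.12,-0.25,0,0,0],[-0.42,-0.12,-0.25,0,0,0],[-0.42,-0.12,-0.25,0,0,0],[-0.42,-0.12,-0.25,0,0,0]]' 0
python3 -m crank '[[-0.42,-0.12,-0.25,0,0,0],[-0.42,-0.12,-0.25,0,0,0],[-0.3,-0.09,-0.18,0,0,0],[0,0,0,0,0,0],[0,0,0,0,0,0]]' 0
```

```text
clock: 4.45
eef_pos: [452.1, 147.3, 68.4]
tool_rot: [-0.378, 2.592, 0.101]
contact_force: [11.6, 1.9, -4.7]
width: 11.8
grip_force: 30.0
clock: 4.95
eef_pos: [439.7, 143.6, 60.8]
tool_rot: [-0.379, 2.596, 0.1]
contact_force: [-8.8, -6.9, 4.2]
width: 12.2
grip_force: 30.0
```

```bash
python3 -m crank '[[-0.12,-0.04,-0.08,0,0,0],[-0.08,-0.02,-0.05,0,0,0],[0,0,0,0,0,0],[0,0,0,0,0,0]]' 0
python3 -m crank '[[0,0,0,0,0,0],[0,0,0,0,0,0],[0,0,0,0,0,0]]' 0.5
python3 - <<'E'
from h import *
from bench import manip
st=manip.read_state(); C=clampR(np.radians(16.5)); L=np.array([509.3,165.2,106])
print((C.T@(st["eef_pos"]-L)).round(1), st["contact_force"]); print("up1cm",C[:,2])
E
```

```text
clock: 5.35
eef_pos: [439.3, 143.4, 60.7]
tool_rot: [-0.378, 2.591, 0.101]
contact_force: [22.0, 1.8, -8.5]
width: 11.9
grip_force: 30.0
clock: 5.65
eef_pos: [438.2, 143.5, 60.0]
tool_rot: [-0.379, 2.594, 0.101]
contact_force: [0.4, 0.0, -0.8]
width: 30.9
grip_force: 0.0
[-87.4  -0.6  -2.7] [ 0.42185016  0.04339132 -0.76240938]
up1cm [-0.47940987 -0.14200767  0.8660254 ]
```

```bash
python3 -m crank '[[-0.5,-0.14,0.87,0,0,0],[-1.2,-0.35,2.16,0,0,0],[-1.9,-0.56,3.46,0,0,0],[-1.9,-0.56,3.46,0,0,0],[-1.9,-0.56,3.46,0,0,0],[0,0,0,0,0,0]]' 0.5
python3 - <<'E'
from h import *
from bench import manip,viewer
d=viewer.read_camera("wrist"); np.savez("w2.npz",**d); st=manip.read_state()
W=cloud(d); C=clampR(np.radians(16.5)); L=np.array([509.3,165.2,106])
s=(W-L)@C; t=(s[...,2]>18)&(s[...,2]<40)&(s[...,0]<-25)&(s[...,0]>-120)&(abs(s[...,1])<30); print("tab",t.sum(),np.percentile(s[t],[2,50,98],axis=0).round(1))
cv2.imwrite("pics/w2.png",d["color"][:,:,::-1])
R0=Ro.from_rotvec(st["tool_rot"]); y=np.radians(18+0)
R=toolR(np.array([0,0,-1.]),[np.cos(y),np.sin(y),0],R0); print(R.as_matrix().round(2))
plan(st,[583.5,-190.3,180],R)
E
```

```text
clock: 6.25
eef_pos: [408.5, 137.5, 197.5]
tool_rot: [-0.382, 2.621, 0.094]
contact_force: [0.2, -0.2, -0.3]
width: 46.7
grip_force: 0.0
tab 509 [[-97.1  -6.5  22.4]
 [-86.3  -0.5  30.6]
 [-74.5   4.7  32.1]]
[[-0.31  0.95  0.  ]
 [ 0.95  0.31  0.  ]
 [ 0.    0.   -1.  ]]
shift cm [ 17.54 -32.77  -1.48] turn [ 0.256  0.483 -1.512] min rows 10.7
```

View pics/w2.png

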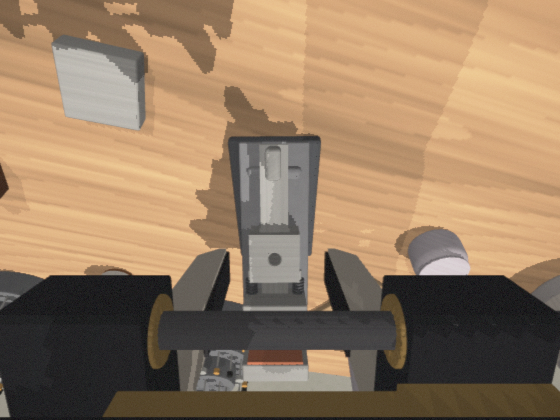

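The slide stayed out: tab now at px (273,162), 39–40 mm further down; the hole is at (275,259). On to the pin.

```bash
python3 -m crank '[[1.1,-2.05,0,0.016,0.03,-0.0945],[1.1,-2.05,0,0.016,0.03,-0.0945],[1.1,-2.05,0,0.016,0.03,-0.0945],[1.1,-2.05,0,0.016,0.03,-0.0945],[1.1,-2.05,0,0.016,0.03,-0.0945],[1.1,-2.05,0,0.016,0.03,-0.0945],[1.1,-2.05,0,0.016,0.03,-0.0945],[1.1,-2.05,0,0.016,0.03,-0.0945]]' 0.6
python3 -m crank '[[1.1,-2.05,-0.2,0.016,0.03,-0.0945],[1.1,-2.05,-0.2,0.016,0.03,-0.0945],[1.1,-2.05,-0.2,0.016,0.03,-0.0945],[1.1,-2.05,-0.2,0.016,0.03,-0.0945],[1.1,-2.05,-0.2,0.016,0.03,-0.0945],[1.1,-2.05,-0.2,0.016,0.03,-0.0945],[1.1,-2.05,-0.2,0.016,0.03,-0.0945],[1.1,-2.05,-0.2,0.016,0.03,-0.0945]]'
python3 -m crank '[[0,0,0,0,0,0],[0,0,0,0,0,0]]'
python3 - <<'E'
from h import *
from bench import manip,viewer
d=viewer.read_camera("wrist"); np.savez("w3.npz",**d); st=manip.read_state()
cv2.imwrite("pics/w3.png",d["color"][:,:,::-1]); print(st["joint_positions"].round(2))
W=cloud(d); m=(W[...,2]>50)&(W[...,2]<90)&(W[...,0]>555)&(W[...,0]<615)&(W[...,1]>-265)&(W[...,1]<-115)
n,l,s,c=cv2.connectedComponentsWithStats(m.astype(np.uint8))
for i in range(1,n):
    if s[i,4]>20:
        q=W[l==i]; print(s[i],q.mean(0).round(1),q[:,2].max().round(1)); t=q[q[:,2]>q[:,2].max()-6]; print(len(t),cv2.minAreaRect(t[:,:2].astype(np.float32)))
E
```

```text
clock: 7.1
eef_pos: [495.4, -27.7, 191.7]
tool_rot: [0.713, 2.79, 0.055]
contact_force: [0.3, 0.9, 0.1]
width: 55.6
grip_force: 0.0
clock: 7.9
eef_pos: [583.4, -191.4, 175.7]
tool_rot: [-1.851, -2.536, -0.001]
contact_force: [0.1, 0.2, 1.6]
width: 55.8
grip_force: 0.0
clock: 8.1
eef_pos: [583.2, -190.8, 175.5]
tool_rot: [-1.846, -2.541, -0.001]
contact_force: [-0.1, 0.5, -0.6]
width: 55.9
grip_force: 0.0
[-0.36 -0.    1.63  0.    1.51 -0.67]
[279 143  21  23 373] [ 578.  -144.9   68.1] 70.8
348 ((578.2887573242188, -145.4550018310547), (15.334503173828125, 15.093225479125977), 88.54471588134766)
[267 193  13  34 427] [ 579.8 -188.4   72.4] 76.5
363 ((580.3334350585938, -190.21035766601562), (9.242059707641602, 21.837011337280273), 17.946535110473633)
[248 249  24  26 470] [ 582.6 -232.8   70.9] 75.6
332 ((582.9072265625, -234.7792205810547), (17.24028968811035, 16.590354919433594), 61.78738021850586)
```

View pics/w3.png

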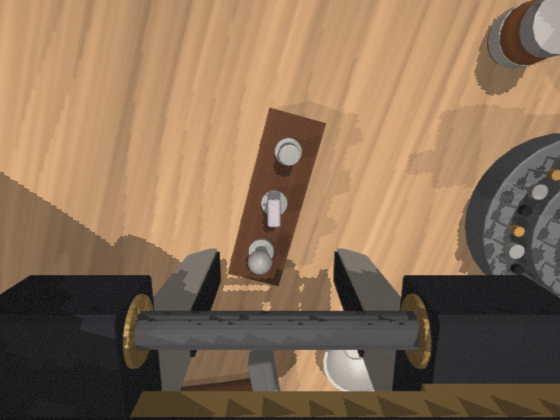

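Pin is the paddle at px (274,210), ball punch below it at (260,258), flat punch above at (288,152).

```bash
python3 - <<'E'
from h import *
from bench import manip
st=manip.read_state(); y=np.radians(18)
plan(st,[580.7,-190.2,45],toolR(np.array([0,0,-1.]),[np.cos(y),np.sin(y),0],Ro.from_rotvec(st["tool_rot"])))
E
```

```text
shift cm [ -0.25   0.02 -13.09] turn [-0.001  0.001 -0.001] min rows 2.6
```

```bash
python3 -m crank '[[-0.15,0.02,-2.6,0,0,0],[-0.1,0,-2.6,0,0,0],[0,0,-2.6,0,0,0],[0,0,-2.6,0,0,0],[0,0,-1.6,0,0,0],[0,0,-1.1,0,0,0],[0,0,0,0,0,0],[0,0,0,0,0,0]]' 0.6
python3 -m crank '[[0,0,0,0,0,0],[0,0,0,0,0,0],[0,0,0,0,0,0],[0,0,0,0,0,0],[0,0,0,0,0,0],[0,0,0,0,0,0],[0,0,0,0,0,0],[0,0,0,0,0,0]]' 0
python3 -m crank '[[0,0,0,0,0,0],[0,0,0,0,0,0],[0,0,0,0,0,0]]' 0
```

```text
clock: 8.95
eef_pos: [581.7, -190.6, 46.4]
tool_rot: [1.846, 2.54, 0.002]
contact_force: [0.2, 0.3, -0.2]
width: 55.8
grip_force: 0.0
clock: 9.75
eef_pos: [581.3, -190.6, 45.4]
tool_rot: [1.847, 2.541, 0.002]
contact_force: [0.9, 0.8, 0.1]
width: 9.6
grip_force: 30.0
clock: 10.05
eef_pos: [581.3, -190.6, 45.4]
tool_rot: [1.847, 2.541, 0.002]
contact_force: [0.2, -1.0, 0.4]
width: 9.5
grip_force: 30.0
```

```bash
python3 -m crank '[[0,0,1,0,0,0],[0,0,2,0,0,0],[0,0,3.5,0,0,0],[0,0,3.5,0,0,0],[0,0,3.5,0,0,0],[0,0,2,0,0,0],[0,0,0,0,0,0]]' 0
python3 - <<'E'
from h import *
from bench import manip
st=manip.read_state(); C=clampR(np.radians(16.5)); L=np.array([509.3,165.2,106]); 
near=Ro.from_matrix([[-0.83,-0.28,0.48],[-0.25,0.96,0.14],[-0.5,0,-0.87]])
plan(st,L+C@[0,0,95],toolR(-C[:,2],C[:,1],near)); print(st["width"])
E
```

```text
clock: 10.75
eef_pos: [582.2, -190.9, 204.5]
tool_rot: [1.844, 2.537, 0.004]
contact_force: [0.3, -0.3, -0.5]
width: 9.9
grip_force: 30.0
shift cm [-11.84  34.26  -1.62] turn [-0.273 -0.506  1.505] min rows 10.8
9.906073300146094
```

```bash
python3 -m crank '[[-0.74,2.14,0,-0.017,-0.0316,0.094],[-0.74,2.14,0,-0.017,-0.0316,0.094],[-0.74,2.14,0,-0.017,-0.0316,0.094],[-0.74,2.14,0,-0.017,-0.0316,0.094],[-0.74,2.14,0,-0.017,-0.0316,0.094],[-0.74,2.14,0,-0.017,-0.0316,0.094],[-0.74,2.14,0,-0.017,-0.0316,0.094],[-0.74,2.14,0,-0.017,-0.0316,0.094]]' 0
python3 -m crank '[[-0.74,2.14,0,-0.017,-0.0316,0.094],[-0.74,2.14,0,-0.017,-0.0316,0.094],[-0.74,2.14,0,-0.017,-0.0316,0.094],[-0.74,2.14,-0.2,-0.017,-0.0316,0.094],[-0.74,2.14,-0.3,-0.017,-0.0316,0.094],[-0.74,2.14,-0.3,-0.017,-0.0316,0.094],[-0.74,2.14,-0.4,-0.017,-0.0316,0.094],[-0.74,2.14,-0.4,-0.017,-0.0316,0.094]]' 0
python3 -m crank '[[0,0,0,0,0,0],[0,0,0,0,0,0],[0,0,0,0,0,0]]'
python3 - <<'E'
from h import *
from bench import manip,viewer
st=manip.read_state(); C=clampR(np.radians(16.5)); L=np.array([509.3,165.2,106])
plan(st,L+C@[0,0,75],toolR(-C[:,2],C[:,1],Ro.from_rotvec(st["tool_rot"])))
d=viewer.read_camera("wrist"); np.savez("w4.npz",**d)
w=d["color"][:,:,::-1]; s=viewer.read_camera("scene")["color"][120:210,270:390,::-1]
cv2.imwrite("pics/w4.png",np.hstack([cv2.resize(w[200:400,180:380],(400,400),interpolation=2),cv2.resize(s,(400,300),interpolation=2).repeat(1,0)[:300] if 0 else cv2.copyMakeBorder(cv2.resize(s,(400,300),interpolation=2),0,100,0,0,0)]))
E
```

```text
clock: 11.55
eef_pos: [521.4, -18.5, 199.3]
tool_rot: [0.702, 2.776, 0.056]
contact_force: [0.5, 0.6, -1.0]
width: 10.0
grip_force: 30.0
clock: 12.35
eef_pos: [462.1, 152.6, 183.2]
tool_rot: [-0.378, 2.598, 0.096]
contact_force: [0.2, 0.4, -0.7]
width: 9.9
grip_force: 30.0
clock: 12.65
eef_pos: [463.1, 151.3, 184.3]
tool_rot: [-0.371, 2.599, 0.095]
contact_force: [-0.4, -0.4, -0.4]
width: 9.6
grip_force: 30.0
shift cm [ 1.02  0.32 -1.33] turn [ 0.004 -0.004  0.005] min rows 0.3
```

View pics/w4.png

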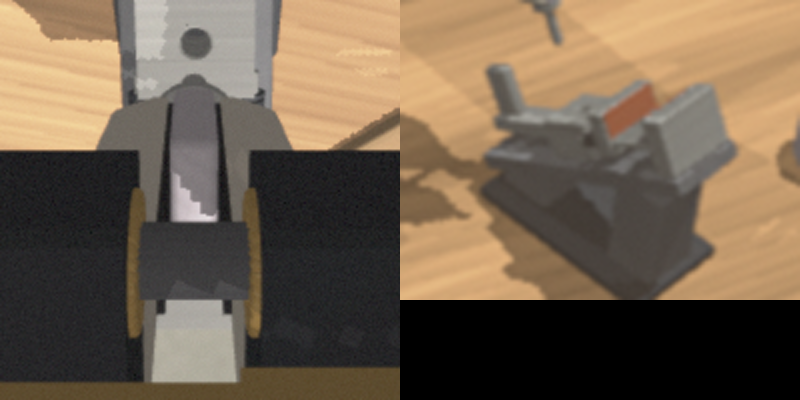

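Wrist crop: hole at (196,43), collar edge at (194,85), laterally well aligned; scene crop shows the pin hanging above the clamp at (550,20) and the jaw open. Next I check the fore-aft alignment.

```bash
python3 - <<'E'
from h import *
from bench import manip,viewer
C=clampR(np.radians(16.5)); L=np.array([509.3,165.2,106])
st=manip.read_state(); print("tcp",(C.T@(st["eef_pos"]-L)).round(2), "tool axes in clamp",(C.T@Ro.from_rotvec(st["tool_rot"]).as_matrix()).round(3).tolist())
def box(W,n):
    s=(W-L)@C; m=(abs(s[...,2])<6)&(abs(s[...,0])<32)&(abs(s[...,1])<32); p=s[m]; z=np.median(p[abs(p[:,2])<5][:,2])
    q=p[abs(p[:,2]-z)<2.5]; r=cv2.minAreaRect(q[:,:2].astype(np.float32)); print(n,"box z",z.round(2),"x",np.percentile(q[:,0],[1,99]).round(1),"y",np.percentile(q[:,1],[1,99]).round(1),len(q),r)
for f in("w1","w2","w4"):
    d=dict(np.load(f+".npz")); W=cloud(d); box(W,f)
    g=cv2.GaussianBlur(cv2.cvtColor(d["color"],6+1),(3,3),0); s=(W-L)@C
    # hole: project L, local dark centroid
    K=d["camera_matrix"]; c=np.linalg.inv(d["pose"])@[*L,1]; u,v=(K@c[:3])[:2]/c[2]; iu,iv=int(round(u)),int(round(v))
    r=12; h=g[iv-r:iv+r+1,iu-r:iu+r+1].astype(float); h2=(h<118).astype(np.uint8); n,l,ss,cc=cv2.connectedComponentsWithStats(h2)
    k=min(range(1,n),key=lambda i:np.hypot(*(cc[i]-r))+ (ss[i,4]<15)*100); uu,vv=cc[k]+[iu-r,iv-r]
    ray=d["pose"][:3,:3]@[(uu-K[0,2])/K[0,0],(vv-K[1,2])/K[1,1],1]; o=d["pose"][:3,3]; P=o+ray*((L-o)@C[:,2])/(ray@C[:,2]); print("  hole",uu.round(1),vv.round(1),ss[k,4],(C.T@(P-L)).round(2))
for n in("scene","top"):
    d=viewer.read_camera(n); np.savez(n+"1.npz",**d); W=cloud(d); box(W,n); s=(W-L)@C
    for a,b in((52,58),(58,64),(64,68),(69,71.5),(72,80),(80,88),(88,96),(96,103)):
        m=(s[...,2]>a)&(s[...,2]<b)&(abs(s[...,0])<20)&(abs(s[...,1])<20); p=s[m]
        if len(p): print(n,a,b,len(p),p.min(0).round(1),p.mean(0).round(1),p.max(0).round(1))
E
```

```text
tcp [-2.49 -0.31 91.93] tool axes in clamp [[-1.0, 0.003, -0.004], [0.003, 1.0, -0.005], [0.004, -0.005, -1.0]]
w1 box z 0.04 x [-22.4  20.9] y [-21.5  21.3] 2157 ((-0.6397819519042969, -0.13974952697753906), (44.269432067871094, 44.031211853027344), 0.10544703900814056)
  hole 280.0 221.6 116 [ 0.35  0.48 -0.  ]
w2 box z 0.01 x [-22.4  21.4] y [-21.7  21.7] 2352 ((-0.20232391357421875, -0.094940185546875), (45.44021224975586, 44.01893997192383), 0.5129732489585876)
  hole 274.5 259.0 129 [-0.13  0.36  0.  ]
w4 box z 0.03 x [-22.3  20.2] y [-21.7  21.5] 3018 ((-0.5022354125976562, -0.08852577209472656), (44.25476837158203, 44.16733169555664), 0.6004956364631653)
  hole 277.5 221.3 171 [-0.17  0.18 -0.  ]
scene box z 0.19 x [-21.1  23.5] y [-23.2  24. ] 98 ((1.5805397033691406, 0.13630294799804688), (45.77678298950195, 49.35689926147461), 2.730417013168335)
scene 52 58 2 [ 0.7 -2.3 55.3] [ 2.2 -1.5 56.4] [ 3.7 -0.7 57.4]
scene 58 64 10 [-2.1 -5.9 58.4] [ 1.5 -1.2 61.3] [ 6.3  6.6 63.8]
scene 64 68 3 [-0.1 -3.6 65.4] [ 2.2 -2.5 66.3] [ 3.4 -0.5 66.8]
scene 69 71.5 2 [ 1.5 -0.1 69.2] [ 
[... 217 characters left out ...]
] [14.6 15.2 96. ]
scene 96 103 36 [-12.3 -18.7  96.1] [ 7.6 -3.7 99.7] [ 13.   16.3 103. ]
top box z 0.18 x [-19.8  24.3] y [-22.6  20.8] 195 ((2.372234344482422, -0.9184455871582031), (43.784664154052734, 44.977256774902344), 89.6380844116211)
top 52 58 1 [ 2.1  1.1 56.7] [ 2.1  1.1 56.7] [ 2.1  1.1 56.7]
top 58 64 3 [ 1.3 -3.8 58.1] [ 1.8 -1.4 59.2] [ 2.7  1.3 60.5]
top 64 68 4 [ 1.2 -4.4 65.8] [ 2.8 -2.3 66.7] [ 3.8  1.  67.4]
top 69 71.5 1 [ 3.1 -1.7 69.3] [ 3.1 -1.7 69.3] [ 3.1 -1.7 69.3]
top 80 88 7 [ 5.4 -8.2 85.5] [ 8.5 -3.2 86.5] [11.   5.4 87.7]
top 88 96 12 [  6.9 -10.6  88.4] [ 9.  -0.6 92.1] [11.7  9.9 95.1]
top 96 103 22 [  5.9 -18.1  96.8] [ 8.4  1.5 99.5] [ 11.2  17.4 102.7]
```

```bash
python3 - <<'E'
from h import *
C=clampR(np.radians(16.5)); print((C@[2.4,.4,-46.9]/10).round(3),(C@[0,0,-.5]).round(3))
E
```

```text
[ 2.436  0.763 -3.942] [ 0.24   0.071 -0.433]
```

```bash
python3 -m crank '[[0.61,0.19,-0.98,0,0,0],[0.61,0.19,-0.98,0,0,0],[0.61,0.19,-0.98,0,0,0],[0.61,0.19,-0.98,0,0,0],[0,0,0,0,0,0],[0,0,0,0,0,0]]' 0
python3 - <<'E'
from h import *
from bench import manip,viewer
C=clampR(np.radians(16.5)); L=np.array([509.3,165.2,106])
st=manip.read_state(); print("tcp",(C.T@(st["eef_pos"]-L)).round(2))
for n in("scene","top"):
    d=viewer.read_camera(n); W=cloud(d); s=(W-L)@C; np.savez(n+"2.npz",**d)
    m=(s[...,2]>9)&(s[...,2]<32)&(abs(s[...,0])<15)&(abs(s[...,1])<15); p=s[m]; print(n,len(p),p.mean(0).round(2) if len(p) else 0)
c=cv2.resize(np.load("scene2.npz")["color"][130:205,290:390,::-1],(400,300),interpolation=2)
t=cv2.resize(np.load("top2.npz")["color"][195:270,165:265,::-1],(400,300),interpolation=2)
cv2.imwrite("pics/h.png",np.hstack([c,t]))
E
```

```text
clock: 13.45
eef_pos: [487.3, 159.5, 144.7]
tool_rot: [-0.373, 2.6, 0.095]
contact_force: [-0.3, -0.1, 0.2]
width: 10.0
grip_force: 30.0
tcp [-0.34  0.76 44.87]
scene 26 [ 4.17 -0.22 20.88]
top 8 [ 4.64 -0.52 17.16]
```

View pics/h.png

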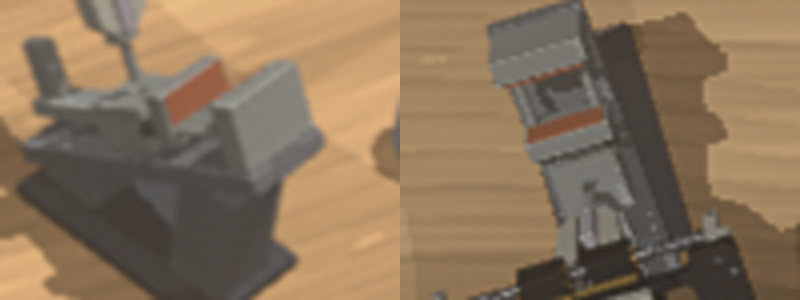

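Pin tip is over the hole (scene crop (137,85)); I'll shift 0.5 mm in y and descend gently.

```bash
python3 -m crank '[[0.17,0,-0.26,0,0,0],[0.14,0.04,-0.26,0,0,0],[0.14,0.04,-0.26,0,0,0],[0.14,0.04,-0.26,0,0,0],[0,0,0,0,0,0]]' 0
cat > q.py <<'E'
from h import *
from bench import manip
C=clampR(np.radians(16.5)); L=np.array([509.3,165.2,106])
st=manip.read_state(); print("tcp",(C.T@(st["eef_pos"]-L)).round(2),"F",(C.T@st["contact_force"]).round(1),st["width"])
E
python3 q.py
```

```text
clock: 14.05
eef_pos: [493.2, 160.6, 134.2]
tool_rot: [-0.373, 2.599, 0.095]
contact_force: [-0.9, 0.9, -0.4]
width: 9.8
grip_force: 30.0
tcp [-0.41  0.22 32.81] F [-0.7  1.2 -0. ] 9.759956926344314
```

```bash
python3 -m crank '[[0.19,0.06,-0.35,0,0,0],[0.19,0.06,-0.35,0,0,0],[0.19,0.06,-0.35,0,0,0],[0.19,0.06,-0.35,0,0,0],[0,0,0,0,0,0]]' 0
python3 q.py
```

```text
clock: 14.55
eef_pos: [500.7, 163.0, 119.9]
tool_rot: [-0.373, 2.6, 0.095]
contact_force: [0.5, -0.1, -0.9]
width: 9.6
grip_force: 30.0
tcp [-0.67  0.34 16.48] F [-0.1 -0.3 -0.9] 9.646327868405375
```

Sliding in freely; about 9.5 mm remain.

```bash
python3 -m crank '[[0.19,0.05,-0.3,0,0,0],[0.13,0.04,-0.22,0,0,0],[0.07,0.02,-0.12,0,0,0],[0,0,0,0,0,0],[0,0,0,0,0,0]]' 0
python3 q.py
```

```text
clock: 15.05
eef_pos: [504.7, 164.1, 114.4]
tool_rot: [-0.373, 2.599, 0.095]
contact_force: [0.3, 0.5, -1.3]
width: 9.7
grip_force: 30.0
tcp [0.12 0.27 9.62] F [-0.3  0.4 -1.4] 9.688613633461093
```

```bash
python3 -m crank '[[0.05,0.01,-0.1,0,0,0],[0.05,0.01,-0.1,0,0,0],[0,0,0,0,0,0],[0,0,0,0,0,0]]' 0
python3 q.py
python3 -m crank '[[0.05,0.01,-0.08,0,0,0],[0.02,0.01,-0.05,0,0,0],[0,0,0,0,0,0],[0,0,0,0,0,0]]' 0
python3 q.py
```

```text
clock: 15.45
eef_pos: [505.6, 164.3, 113.3]
tool_rot: [-0.373, 2.598, 0.095]
contact_force: [-16.9, -4.3, 13.6]
width: 10.0
grip_force: 30.0
tcp [0.39 0.21 8.26] F [-8.3  0.7 20.5] 10.045384026257073
clock: 15.85
eef_pos: [506.5, 164.6, 113.2]
tool_rot: [-0.373, 2.597, 0.096]
contact_force: [-28.2, -8.0, 25.2]
width: 9.7
grip_force: 30.0
tcp [1.14 0.21 7.64] F [-12.7   0.3  36.5] 9.732366222162693
```

Collar is seated. Release and back off along the axis.

```bash
python3 -m crank '[[-0.05,-0.01,0.04,0,0,0],[0,0,0,0,0,0],[0,0,0,0,0,0],[0,0,0,0,0,0],[0,0,0,0,0,0]]' 0.6
python3 q.py
python3 -m crank '[[-0.48,-0.14,0.87,0,0,0],[-1.2,-0.35,2.16,0,0,0],[-1.9,-0.56,3.46,0,0,0],[-1.9,-0.56,3.46,0,0,0],[-1,-0.3,1.8,0,0,0],[0,0,0,0,0,0]]' 0.6
python3 - <<'E'
from h import *
from bench import viewer
C=clampR(np.radians(16.5)); L=np.array([509.3,165.2,106])
d=viewer.read_camera("wrist"); W=cloud(d); s=(W-L)@C
def f(n,m): p=s[m]; print(n,len(p),np.percentile(p,[2,50,98],axis=0).round(1).tolist())
near=(abs(s[...,0])<18)&(abs(s[...,1])<18)
f("collar",near&(s[...,2]>2)&(s[...,2]<6)); f("head top",near&(s[...,2]>33)&(s[...,2]<45)); f("head",near&(s[...,2]>12)&(s[...,2]<45))
f("tab",(s[...,2]>18)&(s[...,2]<40)&(s[...,0]<-60)&(s[...,0]>-120)&(abs(s[...,1])<30))
cv2.imwrite("pics/end.png",np.hstack([cv2.resize(d["color"][120:320,180:380,::-1],(400,400)),cv2.resize(viewer.read_camera("scene")["color"][120:220,290:390,::-1],(400,400))]))
E
```

```text
clock: 16.35
eef_pos: [505.9, 164.4, 111.2]
tool_rot: [-0.373, 2.599, 0.095]
contact_force: [0.3, 0.4, 0.0]
width: 45.1
grip_force: 0.0
tcp [-0.41  0.21  6.29] F [ 0.4  0.3 -0.2] 45.10625648245714
clock: 16.95
eef_pos: [440.8, 145.3, 233.2]
tool_rot: [-0.372, 2.593, 0.096]
contact_force: [-0.3, -0.7, -0.8]
width: 56.0
grip_force: 0.0
collar 205 [[-12.7, -10.1, 2.4], [-2.7, 5.5, 3.9], [5.7, 10.8, 5.4]]
head top 348 [[-12.9, -4.3, 34.9], [-3.0, 0.4, 37.8], [7.7, 5.1, 39.4]]
head 410 [[-13.1, -4.3, 14.4], [-5.1, 0.4, 37.6], [7.7, 5.1, 39.3]]
tab 535 [[-96.5, -6.8, 27.7], [-85.9, -0.9, 30.5], [-74.0, 5.0, 32.2]]
```

View pics/end.png

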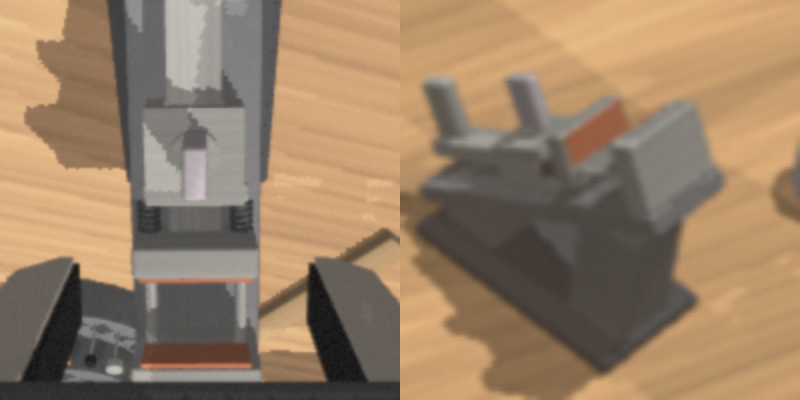

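The end picture shows the pin upright on the guide box (wrist crop (195,165)), head top 38 mm above the mouth, so the collar is down, and the tab is still at the stop.

```bash
python3 -c "
from bench import finish_job
print(finish_job())"
```

```text
the job is handed in; nothing more can be done
None
```

The jaw slide is pulled to its stop and holding. The lock pin is pushed home through the lock hole, its head leaning slightly towards the low end. I handed the job in after about 17 s of robot time and got no verdict back.

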